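# Free the interlocked drawer of the sample chest

### The job

The small two-drawer chest on the bench has an interlock: while one drawer stands open the other is locked. Shut the blue drawer fully home, then pull the white drawer open as far as it goes, or nearly, and leave it open. The vial standing on top of the chest must stay standing where it is.

Things in the scene. Friction and masses are not known exactly. Their poses are not given: they have to be found in the camera images.
- drawer_blue (a joint): Slide of the drawer with the blue front, m: 0 = shut, 0.10 = fully open against its stop. It starts open by 60 to 95 mm. Any drawer slides with about 1 N of friction.
- drawer_white (a joint): Slide of the drawer with the white front, m: 0 = shut, 0.10 = fully open against its stop. It starts shut, and a steel interlock bar holds it (1 to 2 mm of play) until the blue drawer is shut; then it pulls out with a few newtons.
- handle_blue (a point): Middle of the blue drawer's handle: level dark steel bar, 10 mm thick, 100 mm long, parallel to the front, centreline 42 mm off the front's face (37 mm clear gap, open from above and below; the bar's ends bend back to the front), 66 mm above the worktop, 21 mm below the chest's top. Moves with the drawer. Axes: x into the chest (drawer shuts to +x, opens to -x), y along the bar, z up.
- handle_white (a point): Middle of the white drawer's handle, made and placed like the blue one's, same axes. The drawers lie side by side, 164 mm apart along y; which is on the left varies. The chest (two grey blocks on a base, 190 mm deep, 316 mm wide, 87 mm high) is fixed, turned by up to 12 degrees. A yellow pointer on the dark spine between the blocks moves with the interlock bar.
- vial: Sample vial with a black screw cap, 30 mm across, 64 mm high, loose and upright on top of the chest near its middle, about 155 to 190 mm behind the handles of shut drawers. Origin at the centre of its underside, z up. It is to be left alone.

How it is judged:
By the outcome, as a careful person would: the job done as asked, in the order asked, and still so for the second after the job is handed in, with the robot touching nothing.
It also fails if it takes over 42 s, if anything falls off the work surface, if the arm or the gripper's body presses on something with over 40 N, if the wrist force passes 120 N, or if a joint passes its speed limit or range.

### The arm

A 6-joint arm with a two-finger parallel gripper is mounted at the origin on a cart in front of the work surface, level with it; the furniture and walls round the work are solid. World frame = base frame: x ahead of the robot, y to its left, z up, the work surface at z = 0. Lengths are in m, angles in rad, forces in N, time in s.
With the tool pointing down it reaches from about 0.35 to 0.85 m from the base axis. Payload 8.1 kg.
Tool frame: the origin (TCP) lies at the very end of the fingers, on their centre line; the grasp point (between the pads) lies 19 mm behind it; z points along the fingers, y is the line along which they close (so a half turn about z gives the same grasp; the last joint's range is limited). The gripper opens to 93 mm and grips with 3 to 60 N. Pads are 15 mm wide; open, the fingers measure 128 mm over their backs; the gripper's body (75 mm by 188 mm) begins 65 mm behind the grasp point.
Start: joints at [1.189, 0.13, 1.488, -0, 1.523, -0.085], TCP at [0.175, 0.574, 0.219] pointing down, gripper open.
Joint ranges: [-2.96, 2.96], [-0.89, 2.26], [0.02, 2.5], [-1.34, 4.48], [0, 2.73], [-2.66, 2.66]. Speed limits (rad/s): [2.39, 2.39, 2.79, 3.14, 3.14, 3.14].

### API

Orientations are given as a rotation vector (axis times angle).
In Python, from plant import robot gives the robot as it stands. The module is installed in compiled form; this text tells all that it offers.
- The arm moves only by the tool play_rows, never from a script. Its argument "increments" is text: rows parted by semicolons, each of 5 numbers parted by spaces: the shift along the tool's x, y, z in mm, then the turn about the tool's z in degrees, then the closure, from -1 (fully open) to 1 (shut). In form: dx dy dz yaw claw; .... A call has 1 to 20 rows; each row is the pose to reach, as a shift and turn from the pose commanded when the call began, along the tool's axes at that moment; what a row does not reach only later rows make up. A row lasts 1/10 s, in which the tool goes at most 50 mm and 8.59 degrees, less where a joint would pass 70% of its speed; a pose out of reach is approached as far as the arm can. A call with a gripper value outside its range is refused whole. The fingers move at their own pace and stop on an object; "force" is the grip in N (left out, the last holds). Time passes only in rows, so rows that repeat a pose let the fingers close. It gives the time, the measured TCP pose, the force, the opening and the grip force at its end, in the units of the state.
- robot.read_state(): the state, without advancing time (a new reading comes with each control period).
- robot.read_camera(name): name is "side" or "top" or "wrist"; returns the picture (420x560x3 uint8, blue, green, red); there is no depth.
- robot.calibration(name): a dict with "vertical_fov" (degrees; the focal length in pixels is half the picture's height over the tangent of half this angle, whatever the lens; pixels are square), "cx", "cy" (the principal point, pixels), "D" ([k1, k2, p1, p2, k3] as OpenCV has them; the pictures are not rectified), "rvec" (rotation vector, rad) and "tvec" (3), from world to camera coordinates, as OpenCV has them. Camera axes: x right, y down, z forward; pixel columns grow to the right and rows downward; lengths in m; the calibration is good to about 2 mm. A picture is of the moment at which its call begins: read the wrist's pose just before it. calibration takes no time and is no camera call; for the wrist camera it gives the pose at the moment of the call.
- robot.close_job(): hands the job in; it is judged then, once.
Trained networks look in the newest picture that a camera, given by its name, has taken for a name from the list of things; names that differ only in an ending like _2 or _b are one class to them, and where a whole thing is asked for, a point or a joint stands for the part that bears it (a point fixed in the world has none). Each returns a list of dicts, best first, with "conf" (0 to 1); they miss things now and then, are a little off and sometimes report something else, mostly with a low value. They report only what shows in the picture. A call takes as long as a camera call.
- robot.recognise(camera, query): "centre" ([x, y, z] in m, in world coordinates, good to about 4 mm: the middle of the surface that is visible of it).
- robot.regions_of(camera, query): "pixels" (420x560 bool, what is visible of it).
- robot.landmark_of(camera, query): "centre" ([x, y, z] in m, in world coordinates, good to about 4 mm: a listed point, or the origin of a listed thing).
The state is a dict: "t": time; "q": joint angles; "dq": joint speeds; "joint_torque": joint torques, N m; "tool_pos": TCP position; "orientation": TCP orientation; "force": force on the tool from outside, world axes, zero at the start; "wrist_torque": the same for the moment, N m; "opening": finger opening in m; "gripper_force": force on a finger pad.
Only numpy, scipy, OpenCV 4.12 (cv2) and the standard library are available. Lean on these libraries where they do the work, as an engineer would, in place of code of your own. Each camera call takes 0.05 s, during which the arm holds its last target. There are 200 camera calls.

## Working session

There is one attempt and no reset: what is moved stays moved. The work goes in short steps, Python scripts to look and compute and a tool call to move; the robot and the scene stay as the last step left them, time stands still between calls to the robot, and variables do not carry over. Pictures are saved under pics/ and viewed, at most 10 in all, crops included, and the job is handed in when it is done.

Besides the shell and the picture viewer there is one more tool, called after ">>>" by a JSON object that holds its "name" and its "arguments", one argument or row to a line. play_rows: Moves the arm, as the interface text tells. Its arguments: {"type":"object","properties":{"increments":{"type":"string"},"force":{"type":"number"}},"required":["increments"]}

```bash
mkdir -p pics
python3 - <<'E'
from plant import robot
import cv2
s=robot.read_state();print(s['tool_pos'],s['orientation'],s['t'],s['opening'])
ims=[]
for c in ['top','side']:
    im=robot.read_camera(c);ims.append(im);cv2.imwrite(f'pics/{c}0.png',im)
    for n in ['handle_blue','handle_white','vial']:
        print(c,n,[(d['centre'],round(d['conf'],2)) for d in robot.landmark_of(c,n)])
E
```

```text
[0.17526249 0.57325839 0.21761361] [-4.64478146e-01 -3.10662868e+00  2.74678830e-03] 0.0 0.09333803291095244
top handle_blue [([0.5168, 0.2607, 0.0598], 0.97)]
top handle_white [([0.5832, 0.0968, 0.0672], 0.8)]
top vial [([0.7615, 0.1931, 0.0853], 0.59)]
side handle_blue [([0.5156, 0.2597, 0.0646], 0.86)]
side handle_white [([0.588, 0.1015, 0.0609], 0.82)]
side vial [([0.752, 0.1914, 0.0895], 0.71)]
```

View pics/top0.png

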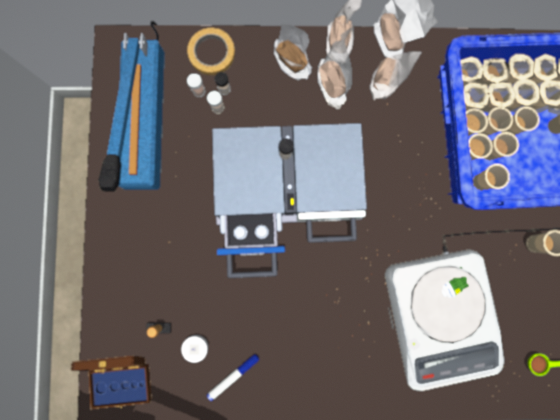

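View pics/side0.png

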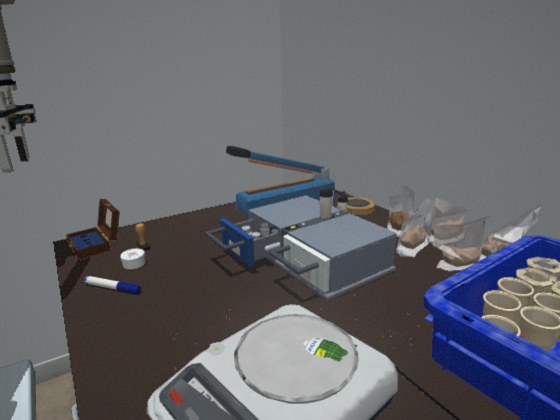

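The top view shows the chest with its corners at about (213,128), (362,124), (365,213) and (217,215). The blue drawer is on the left, open, with its handle at (252,274). The white drawer is shut, with its handle at (331,238), and the vial is at (286,146). Next I work out the chest yaw and the first move.

```bash
cat > h.py <<'E'
from plant import robot
import numpy as np, cv2
from scipy.spatial.transform import Rotation as R
def back(cam,px,z,cal=None):
    c=cal or robot.calibration(cam); f=210/np.tan(np.radians(c['vertical_fov']/2))
    K=np.array([[f,0,c['cx']],[0,f,c['cy']],[0,0,1]])
    n=cv2.undistortPoints(np.array(px,float).reshape(-1,1,2),K,np.array(c['D'],float))[:,0]
    M=R.from_rotvec(np.ravel(c['rvec'])).as_matrix(); t=np.ravel(c['tvec'])
    d=np.c_[n,np.ones(len(n))]@M; o=-M.T@t
    return o+d*((z-o[2])/d[:,2])[:,None]
def rel(target,yaw):  # tool-frame shift (mm) and turn so tool y -> world yaw direction
    s=robot.read_state(); r=R.from_rotvec(s['orientation']).as_matrix()
    d=r.T@(np.array(target)-s['tool_pos'])*1000
    y=r.T@np.array([np.cos(yaw),np.sin(yaw),0])
    return d.round(1), np.degrees(np.arctan2(-y[0],y[1])).round(2)
E
python3 - <<'E'
from h import *
p=back('top',[(213,128),(362,124),(365,213),(217,215)],.087);print(p.round(4))
for a,b in((1,0),(2,3)):
    v=p[b]-p[a];print(np.degrees(np.arctan2(-v[0],v[1])),np.linalg.norm(v))
for a,b in((3,0),(2,1)):
    v=p[b]-p[a];print(np.degrees(np.arctan2(v[1],v[0])),np.linalg.norm(v))
h=back('top',[(229,275),(276,274),(308,239),(355,238)],.066);print(h.round(4))
print(rel([.516,.26,.2],np.radians(2.)))
E
```

```text
[[0.8097 0.3378 0.087 ]
 [0.8193 0.0359 0.087 ]
 [0.6378 0.0334 0.087 ]
 [0.6333 0.3271 0.087 ]]
1.835910475018525 0.3020368303506717
0.8835410397175125 0.29369047022508704
3.4694692908859364 0.17672775609486477
0.7790599666023003 0.18156831238054985
[[0.5146 0.3041 0.066 ]
 [0.5167 0.2101 0.066 ]
 [0.5868 0.1455 0.066 ]
 [0.5889 0.0502 0.066 ]]
(array([-417.4, -200.4,   18.5]), np.float64(71.0))
```

>>> {"name": "play_rows", "arguments": {
  "increments": "-35 -17 2 6 -1;-70 -34 4 12 -0.5;-105 -51 6 18 0;-140 -67 8 24 0.35;-175 -84 9 30 0.35;-210 -101 10 36 0.35;-245 -118 11 42 0.35;-280 -135 12 48 0.35;-315 -151 14 54 0.35;-350 -168 15 60 0.35;-385 -185 17 66 0.35;-417 -200 18 71 0.35;-417 -200 18 71 0.35;-417 -200 18 71 0.35"
}}

```text
t: 1.8
tool_pos: [0.5159, 0.2601, 0.2004]
orientation: [-2.183, -2.259, 0.001]
force: [-0.9, 0.5, -0.4]
opening: 0.0301
gripper_force: 0.0
```

Run:
```python
from h import *
s=robot.read_state();print(s['tool_pos'],s['opening'],s['t'],s['q'].round(2) if hasattr(s['q'],'round') else s['q'])
im=robot.read_camera('wrist');cv2.imwrite('pics/w1.png',im)
for n in ['handle_blue','handle_white']:
    print(n,[(d['centre'],round(d['conf'],2)) for d in robot.landmark_of('wrist',n)])
print(rel([.516,.258,.2],np.radians(1.7)))
```

```text
[0.51592444 0.26006484 0.20044352] 0.030110659763181592 1.8 [0.38 0.08 1.58 0.   1.49 0.34]
handle_blue [([0.5124, 0.2622, 0.0643], 0.75)]
handle_white []
(array([-3.5,  0.9,  0.7]), np.float64(0.41))
```

View pics/w1.png

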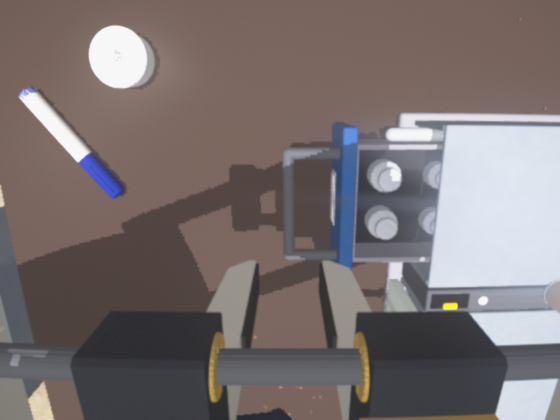

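The wrist view shows the bar from (289,152) to (290,255), midway between the fingers. The chest's front edge runs from (444,125) to (431,285), and the yellow pointer is at (450,306).

Run:
```python
from h import *
p=back('wrist',[(289,155),(290,253)],.066);print(p.round(4))
v=p[0]-p[1];print(np.degrees(np.arctan2(-v[0],v[1])))
p=back('wrist',[(444,125),(431,285)],.087);print(p.round(4))
```

```text
[[0.5133 0.3048 0.066 ]
 [0.5174 0.2176 0.066 ]]
2.7345751978174033
[[0.6297 0.3353 0.087 ]
 [0.6404 0.2007 0.087 ]]
```

>>> {"name": "play_rows", "arguments": {
  "increments": "0 0 30 0 0.35;0 0 60 0 0.35;0 0 90 0 0.35;0 0 115 0 0.35;0 0 130 0 0.35;0 0 142 0 0.35;0 0 150 0 0.35;0 0 154 0 0.35;0 0 154 0 0.35"
}}

```text
t: 2.85
tool_pos: [0.5159, 0.2607, 0.0469]
orientation: [2.182, 2.26, 0.001]
force: [-0.9, 0.1, -0.8]
opening: 0.0302
gripper_force: 0.0
```

>>> {"name": "play_rows", "arguments": {
  "increments": "0 5 0 0 0.35;0 10 0 0 0.35;0 15 0 0 0.35;0 20 0 0 0.35;0 25 0 0 0.35;0 30 0 0 0.35;0 35 0 0 0.35;0 40 0 0 0.35;0 45 0 0 0.35;0 50 0 0 0.35;0 55 0 0 0.35;0 60 0 0 0.35;0 65 0 0 0.35;0 67 0 0 0.35;0 69 0 0 0.35;0 69 0 0 0.35"
}}

```text
t: 4.45
tool_pos: [0.585, 0.2628, 0.0467]
orientation: [2.182, 2.259, 0.0]
force: [0.3, -0.3, -0.2]
opening: 0.0301
gripper_force: 0.0
```

>>> {"name": "play_rows", "arguments": {
  "increments": "0 1 0 0 0.35;0 2 0 0 0.35;0 3 0 0 0.35;0 3 0 0 0.35"
}}

```text
t: 4.85
tool_pos: [0.5878, 0.263, 0.0466]
orientation: [2.182, 2.26, 0.0]
force: [-0.9, -0.4, 0.1]
opening: 0.0306
gripper_force: 0.2
```

>>> {"name": "play_rows", "arguments": {
  "increments": "0 1 0 0 0.35;0 2 0 0 0.35;0 3 0 0 0.35;0 3 0 0 0.35"
}}

```text
t: 5.25
tool_pos: [0.5902, 0.2631, 0.0465]
orientation: [-2.182, -2.259, 0.002]
force: [-3.9, -0.5, 2.6]
opening: 0.0306
gripper_force: 2.2
```

>>> {"name": "play_rows", "arguments": {
  "increments": "0 1 0 0 0.35;0 2 0 0 0.35;0 2 0 0 0.35"
}}

```text
t: 5.55
tool_pos: [0.5904, 0.2631, 0.0464]
orientation: [-2.18, -2.258, 0.006]
force: [-13.1, -1.2, 8.9]
opening: 0.0304
gripper_force: 6.6
```

The drawer stopped hard against its home position. I'll back off, lift, and move across to the white handle.

>>> {"name": "play_rows", "arguments": {
  "increments": "0 -5 0 0 0.35;0 -12 0 0 0.35;0 -12 -20 0 0.35;0 -12 -50 0 0.35;0 -12 -85 0 0.35;-20 -12 -115 0 0.35;-50 -12 -130 0 0.35;-85 -12 -130 0 0.35;-120 -12 -130 0 0.35;-150 -12 -130 0 0.35;-164 -12 -130 0 0.35;-164 -12 -130 0 0.35;-164 -12 -130 0 0.35"
}}

```text
t: 6.85
tool_pos: [0.5864, 0.0997, 0.1767]
orientation: [-2.183, -2.259, -0.001]
force: [0.2, -0.3, 0.5]
opening: 0.0298
gripper_force: 0.0
```

Run:
```python
from h import *
s=robot.read_state();print(s['tool_pos'],s['t'])
im=robot.read_camera('wrist');cv2.imwrite('pics/w2.png',im)
for n in ['handle_blue','handle_white']:
    print(n,[(d['centre'],round(d['conf'],2)) for d in robot.landmark_of('wrist',n)])
```

```text
[0.58643125 0.09967552 0.17668863] 6.85
handle_blue []
handle_white [([0.5834, 0.1009, 0.0611], 0.79)]
```

View pics/w2.png

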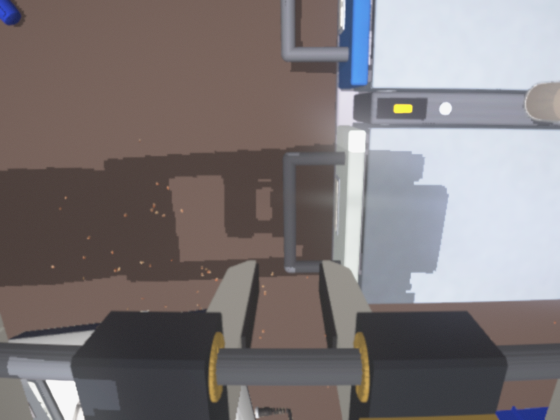

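The blue front now sits flush: its bar, at column 289, lines up with the white bar at column 290 (rows 157–268). The bar lies centred between the fingers. I'll go down and pull.

>>> {"name": "play_rows", "arguments": {
  "increments": "0 0 30 0 0.35;0 0 60 0 0.35;0 0 90 0 0.35;0 0 108 0 0.35;0 0 120 0 0.35;0 0 130 0 0.35;0 0 130 0 0.35"
}}

```text
t: 7.7
tool_pos: [0.5857, 0.0994, 0.0455]
orientation: [-2.181, -2.26, 0.002]
force: [0.5, -0.5, -0.1]
opening: 0.03
gripper_force: 0.0
```

>>> {"name": "play_rows", "arguments": {
  "increments": "0 -4 0 0 0.35;0 -8 0 0 0.35;0 -11 0 0 0.35;0 -14 0 0 0.35;0 -17 0 0 0.35;0 -20 0 0 0.35;0 -20 0 0 0.35"
}}

```text
t: 8.4
tool_pos: [0.566, 0.0982, 0.0467]
orientation: [-2.182, -2.26, 0.0]
force: [-0.2, -0.5, -0.1]
opening: 0.0304
gripper_force: 0.1
```

>>> {"name": "play_rows", "arguments": {
  "increments": "0 -5 0 0 0.35;0 -10 0 0 0.35;0 -15 0 0 0.35;0 -20 0 0 0.35;0 -25 0 0 0.35;0 -30 0 0 0.35;0 -35 0 0 0.35;0 -40 0 0 0.35;0 -45 0 0 0.35;0 -50 0 0 0.35;0 -55 0 0 0.35;0 -60 0 0 0.35;0 -65 0 0 0.35;0 -70 0 0 0.35;0 -75 0 0 0.35;0 -79 0 0 0.35;0 -82 0 0 0.35;0 -82 0 0 0.35"
}}

```text
t: 10.2
tool_pos: [0.4839, 0.0955, 0.0465]
orientation: [-2.182, -2.259, 0.0]
force: [0.2, 0.1, -0.0]
opening: 0.03
gripper_force: 0.0
```

>>> {"name": "play_rows", "arguments": {
  "increments": "0 -1 0 0 0.35;0 -2 0 0 0.35;0 -3 0 0 0.35;0 -4 0 0 0.35;0 -4 0 0 0.35"
}}

```text
t: 10.7
tool_pos: [0.4804, 0.0953, 0.0466]
orientation: [-2.182, -2.26, 0.0]
force: [1.4, 0.8, 0.4]
opening: 0.0306
gripper_force: 0.1
```

>>> {"name": "play_rows", "arguments": {
  "increments": "0 -1 0 0 0.35;0 -2 0 0 0.35;0 -3 0 0 0.35;0 -3 0 0 0.35"
}}

```text
t: 11.1
tool_pos: [0.4773, 0.0951, 0.0467]
orientation: [-2.182, -2.26, 0.0]
force: [-0.1, -0.2, -0.4]
opening: 0.0302
gripper_force: 0.1
```

Run:
```python
from h import *
print(robot.read_state()['force'])
im=robot.read_camera('top');cv2.imwrite('pics/t2.png',im[90:300,180:400].repeat(2,0).repeat(2,1))
for n in ['handle_blue','handle_white','vial']:
    print(n,[(d['centre'],round(d['conf'],2)) for d in robot.landmark_of('top',n)])
```

```text
[-0.11310633 -0.17809451 -0.37642049]
handle_blue [([0.578, 0.2635, 0.062], 0.66)]
handle_white []
vial [([0.7601, 0.1918, 0.0874], 0.81)]
```

View pics/t2.png

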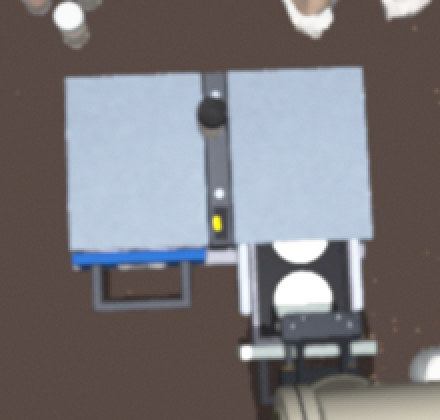

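The white drawer is well open, the blue one is shut, and the vial is still standing. I'll ease the white drawer to its stop.

>>> {"name": "play_rows", "arguments": {
  "increments": "0 -1 0 0 0.35;0 -2 0 0 0.35;0 -2 0 0 0.35"
}}

```text
t: 11.6
tool_pos: [0.4768, 0.0951, 0.0468]
orientation: [2.181, 2.258, 0.003]
force: [7.6, 0.5, -6.7]
opening: 0.0302
gripper_force: 4.1
```

At the stop. I'll centre the fingers on the bar and lift away.

>>> {"name": "play_rows", "arguments": {
  "increments": "0 5 0 0 0.35;0 12 0 0 0.35;0 12 0 0 0.35;0 12 -15 0 0.35;0 12 -40 0 0.35;0 12 -80 0 0.35;0 0 -120 0 0.35;0 -30 -150 0 0.35;0 -60 -160 0 0.35;0 -60 -160 0 0.35;0 -60 -160 0 0.35"
}}

```text
t: 12.7
tool_pos: [0.4158, 0.093, 0.207]
orientation: [2.182, 2.259, 0.002]
force: [1.2, -0.4, -0.7]
opening: 0.0305
gripper_force: 0.0
```

Run:
```python
from h import *
im=robot.read_camera('side');a=im[130:330,180:440].repeat(2,0).repeat(2,1);cv2.imwrite('pics/s3.png',a)
for c in ['top','side']:
    if c=='top': robot.read_camera(c)
    for n in ['handle_blue','handle_white','vial']:
        print(c,n,[(d['centre'],round(d['conf'],2)) for d in robot.landmark_of(c,n)])
```

```text
top handle_blue [([0.5803, 0.2629, 0.063], 0.57)]
top handle_white [([0.4811, 0.0929, 0.0637], 0.8)]
top vial [([0.7633, 0.1915, 0.088], 0.73)]
side handle_blue [([0.5803, 0.2599, 0.065], 0.9)]
side handle_white [([0.4872, 0.0956, 0.0636], 0.71)]
side vial [([0.7549, 0.1963, 0.0878], 0.91)]
```

View pics/s3.png

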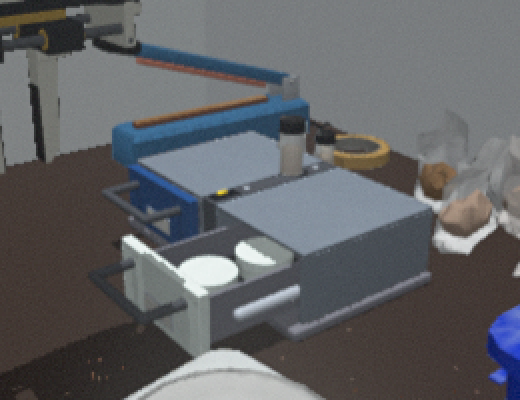

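The blue drawer is shut, the white drawer is fully open with its front near (165,295), and the vial stands at (291,150). The gripper is clear.

```bash
python3 -c "
from plant import robot
print(robot.close_job())"
```

```text
the job is handed in; nothing more can be done
None
```

The job is handed in: the blue drawer is shut fully home, the white drawer was then pulled out to its stop and left open, and the vial is still standing where it was, at about 13 s of the 42 s allowed.

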